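Probe a blind bore with a bench depth gauge

ROBOT

A 6-joint arm with a two-finger parallel gripper is mounted at the origin on the work surface. World frame = base frame: x ahead of the robot, y to its left, z up, the work surface at z = 0. Lengths are in m, angles in degrees, forces in N, time in s.
With the tool pointing down it reaches from about 0.375 to 0.9 m from the base axis. Payload 3.1 kg.
Tool frame: the origin (TCP) lies between the finger pads; the fingertips stand 22 mm ahead of it and the grasp point (between the pads) lies 3 mm ahead of it; z points along the fingers, y is the line along which they close (so a half turn about z gives the same grasp; the last joint's range is limited). The gripper opens to 87 mm and grips with 3 to 60 N. Pads are 19 mm wide; open, the fingers measure 117 mm over their backs; the gripper's body (75 mm by 190 mm) begins 51 mm behind the grasp point.
Start: joints at [-76.06, 30.224, 82.088, -0, 67.689, -10.227], TCP at [0.256, -0.57, 0.245] pointing down, gripper open.
Joint ranges: [-176.69, 176.69], [-43.24, 126.21], [12.49, 139.97], [-82, 262], [0, 151.66], [-163.58, 163.58]. Speed limits (degrees/s): [159.86, 159.86, 180, 180, 180, 180].

INTERFACE

Orientations are given as a 3x3 rotation matrix whose columns are the frame's x, y, z axes.
In Python, from rig import bot, capture, search_frame, outline_of, spot_point gives the robot as it stands.
- The arm moves only by the tool jog_arm, never from a script. Its argument "rows" is text: rows parted by semicolons, each of 7 numbers parted by spaces: the opening, from 0 (shut) to 1 (fully open), then the shift along the tool's x, y, z as a fraction of full scale, then the turn, a rotation vector about the tool's x, y, z as a fraction of full scale. A call has 1 to 20 rows; each row is the pose to reach, as a shift and turn from the pose commanded when the call began, along the tool's axes at that moment; what a row does not reach only later rows make up. Full scale, the value 1, is 0.5 m for a shift and pi/4 rad for a turn. A row lasts 1/12 s, in which the tool goes at most 41.7 mm and 7.16 degrees, less where a joint would pass 70% of its speed; a pose out of reach is approached as far as the arm can. A call with a number of a shift or a turn outside -1 to 1 is refused whole. A call with a gripper value outside its range is refused whole. The fingers move at their own pace and stop on an object; the grip force is fixed at half the most. Time passes only in rows, so rows that repeat a pose let the fingers close. It gives the time, the measured TCP pose, the force, the opening and the grip force at its end, in the units of the state.
- bot.read_state(): the state, without advancing time (a new reading comes with each control period).
- capture(name): name is "scene" or "top"; returns a dict with "pixels" (420x560x3 uint8, red, green, blue), "fx", "fy", "cx", "cy" (pixels), "R" (3x3) and "t" (3): a world point X has camera coordinates R X + t. Camera axes: x right, y down, z forward; pixel columns grow to the right and rows downward; lengths in m; the calibration is good to about 2 mm. A picture is of the moment at which its call begins. There is no depth.
- bot.hand_in(): hands the job in; it is judged then, once.
Trained networks look in a picture, given as the dict that the camera call returned (one of the last four; its "shot" number tells which), for a name from the list of things; names that differ only in an ending like _2 or _b are one class to them, and where a whole thing is asked for, a point or a joint stands for the part that bears it (a point fixed in the world has none). Each returns a list of dicts, best first, with "conf" (0 to 1); they miss things now and then, are a little off and sometimes report something else, mostly with a low value. They report only what shows in the picture. A call takes as long as a camera call. They do not tell look-alikes from the thing itself.
- search_frame(label, picture): "point" ([x, y, z] in m, in world coordinates, good to about 4 mm: the middle of the surface that is visible of it).
- outline_of(label, picture): "region" (420x560 bool, what is visible of it).
- spot_point(label, picture): "point" ([x, y, z] in m, in world coordinates, good to about 4 mm: a listed point, or the origin of a listed thing).
The state is a dict: "time_s": time; "joint_positions": joint angles; "qvel": joint speeds; "tau": joint torques, N m; "position": TCP position; "tcp_rot": TCP orientation; "force": force on the tool from outside, world axes, zero at the start; "moment": the same for the moment, N m; "opening": opening from 0.0 (shut) to 1.0 (fully open); "grasp_force": force on a finger pad.
Only numpy, scipy, OpenCV 4.12 (cv2) and the standard library are available. Lean on these libraries where they do the work, as an engineer would, in place of code of your own. Each camera call takes 0.05 s, during which the arm holds its last target. There are 200 camera calls.

TASK

Measure the blind bore in the aluminium jig block: slide the depth gauge along its track, without lifting it off the block, until its rod stands over the bore, then press the red cap gently down until the rod bottoms out in the bore. Keep the cap pressed about half-way into its spring for two seconds with the rod on the bottom, never jamming it fully in, then let go and leave the gauge standing there with its rod still down on the bottom. Leave the phone, the jar and the screwdriver where they are.

Things in the scene. Friction and masses are not known exactly. Their poses are not given: they have to be found in the camera images.
- block: Fixed aluminium jig block, 90 (x) by 270 (y) by 45 mm high; origin under its centre on the bench, z up. Its flat top carries a straight track along its own y: two blue fences 6 mm high and 12 mm thick, with 33 mm between them (centred on x = 0), open at both ends.
- bore (a point): Centre of the mouth of the blind bore, in the block's top face between the fences, 35 mm from the block's centre towards its +y. The bore is 12 mm in diameter with a 1 mm chamfer, straight down; its depth differs each time, somewhere from 8 to 32 mm, and is not known beforehand (its flat bottom is called bore_bottom). Red scribed lines point at its mouth.
- gauge_mid (a point): Centre (half-way up) of the loose depth gauge's steel bridge, 30 (x) by 100 (y) by 22 mm high, 0.3 to 0.6 kg, standing flat on the block's top between the fences with 1.5 mm play each side; axes as the block's, apart from that play. It starts some 5 to 11 cm from the bore towards the block's -y and is pushed towards +y. Its rod slides vertically through its centre.
- rod_tip (a point): Lower end of the gauge's 8 mm round rod. At the start it is drawn up to 2 mm above the underside of the bridge. Rod and cap stand above the middle of the bridge; the top of the cap is then 76 mm above the block's top face.
- rod (a joint): How far the rod is pushed down, m: 0 drawn up (as it starts), 0.002 tip level with the block's top, at most 0.045. It slides stiffly against about 2.5 N and stays where it is left.
- cap_top (a point): Centre of the top of the red cap on the rod, 20 mm in diameter, 12 mm high; pressed down from above.
- cap (a joint): How far the sprung cap is pressed in on the rod, m: 0 free to 0.008 fully in; the spring needs 1.5 N per mm. Thus it gives some 1.7 mm while the rod slides, and more once the rod is stopped.
- phone: Opened phone lying on the bench, 72 by 146 by 8 mm, origin under its centre; bystander.
- jar_mid (a point): Small amber jar with blue lid, 44 mm across, 45 mm high, point about half-way up; bystander.
- driver: Yellow screwdriver lying on the bench along its own x, 160 mm long; bystander.
Mind the look-alikes: they are no part of the job. Leave any green or purple look-alike of the part that bears gauge_mid alone.

How it is judged:
By the outcome, as a careful person would: the job done as asked, in the order asked, and still so for the second after the job is handed in, with the robot touching nothing.
It also fails if it takes over 56 s, if anything falls off the work surface, if the arm or the gripper's body presses on something with over 40 N, if the wrist force passes 120 N, or if a joint passes its speed limit or range.

## Working session

There is one attempt and no reset: what is moved stays moved. The work goes in short steps, Python scripts to look and compute and a tool call to move; the robot and the scene stay as the last step left them, time stands still between calls to the robot, and variables do not carry over. Pictures are saved under pics/ and viewed, at most 10 in all, crops included, and the job is handed in when it is done.

Besides the shell and the picture viewer there is one more tool, called after "Request:" as a command line: name --argument value ..., lists and objects as JSON in quotes. jog_arm: Moves the arm, as the interface text tells. Its arguments: {"type":"object","properties":{"rows":{"type":"string"}},"required":["rows"]}

```bash
mkdir -p pics
python3 - <<'E'
from rig import *
import cv2,numpy as np
for n in ("scene","top"):
    p=capture(n); cv2.imwrite(f"pics/{n}1.png",p["pixels"][:,:,::-1])
    print(n,p["fx"],p["cx"],p["cy"],np.round(p["R"],3).tolist(),np.round(p["t"],3))
    for l in ("gauge_mid","cap_top","rod_tip","bore","block","phone","jar_mid","driver"):
        for d in spot_point(l,p)[:4]:
            X=np.array(d["point"]);c=p["R"]@X+p["t"];print(l,round(d["conf"],2),np.round(X,4),np.round([p["fx"]*c[0]/c[2]+p["cx"],p["fy"]*c[1]/c[2]+p["cy"]]))
s=bot.read_state();print(s)
E
```

```text
scene 432.90421721883223 283.60419907107996 215.45595144970406 [[0.081, 0.997, 0.01], [0.561, -0.037, -0.827], [-0.824, 0.073, -0.562]] [ 0.014 -0.232  1.34 ]
gauge_mid 0.74 [ 0.5513 -0.063   0.0576] [282. 231.]
gauge_mid 0.7 [ 0.5514 -0.0647  0.0471] [281. 236.]
gauge_mid 0.68 [0.3537 0.004  0.0107] [303. 198.]
gauge_mid 0.67 [ 0.5796 -0.2843  0.0086] [169. 265.]
cap_top 0.63 [ 0.5811 -0.2834  0.0742] [164. 239.]
cap_top 0.46 [0.3514 0.0046 0.0763] [304. 173.]
rod_tip 0.73 [ 0.5513 -0.0669  0.0474] [280. 236.]
rod_tip 0.7 [0.602  0.1336 0.0208] [385. 258.]
rod_tip 0.61 [ 0.5811 -0.2849  0.0057] [169. 267.]
rod_tip 0.45 [3.578e-01 6.000e-03 2.000e-04] [304. 202.]
bore 0.72 [0.5328 0.0018 0.0436] [313. 230.]
bore 0.63 [ 0.461  -0.0402  0.0013] [289. 227.]
block 0.57 [ 5.426e-01 -2.980e-02 -3.000e-04] [298. 251.]
phone 0.67 [ 0.6761 -0.052  -0.0013] [293. 299.]
jar_mid 0.68 [0.601  0.1342 0.0206] [385. 258.]
driver 0.62 [ 4.608e-01 -3.990e-02  1.000e-04] [289. 228.]
top 533.9810898545528 278.8512487745014 211.07931029410622 [[-0.01, -1.0, 0.007], [-0.996, 0.01, -0.092], [0.092, -0.007,
[... 828 characters left out ...]
312962e-04,
        6.76898052e+01, -1.02262917e+01]), 'qvel': array([ 0.09317335, -0.02322366,  0.01678494,  0.13320909, -0.02336646,
       -0.08994548]), 'tau': array([ 5.88622370e-04, -4.39996433e+01, -1.76990908e+01,  6.33866410e-02,
        5.05197421e-02, -2.02133435e-05]), 'position': array([ 0.25589022, -0.57017372,  0.24457103]), 'tcp_rot': array([[ 9.12366003e-01,  4.09375472e-01,  7.25458945e-06],
       [ 4.09375472e-01, -9.12366003e-01, -5.01006967e-06],
       [ 4.56784114e-06,  7.54086822e-06, -1.00000000e+00]]), 'force': array([-0.01678719,  0.10142547,  0.93885393]), 'moment': array([-0.03293089,  0.00274361, -0.02872314]), 'grasp_force': 0.0, 'opening': 0.9979055139830386}
```

Run:
```python
import cv2,numpy as np
a=cv2.imread("pics/scene1.png")[120:340,120:440];b=cv2.imread("pics/top1.png")[130:330,160:420]
a=cv2.resize(a,(800,550));cv2.imwrite("pics/s1c.png",a);cv2.imwrite("pics/t1c.png",cv2.resize(b,(780,600),interpolation=cv2.INTER_CUBIC))
```

```text
(no output)
```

View pics/s1c.png

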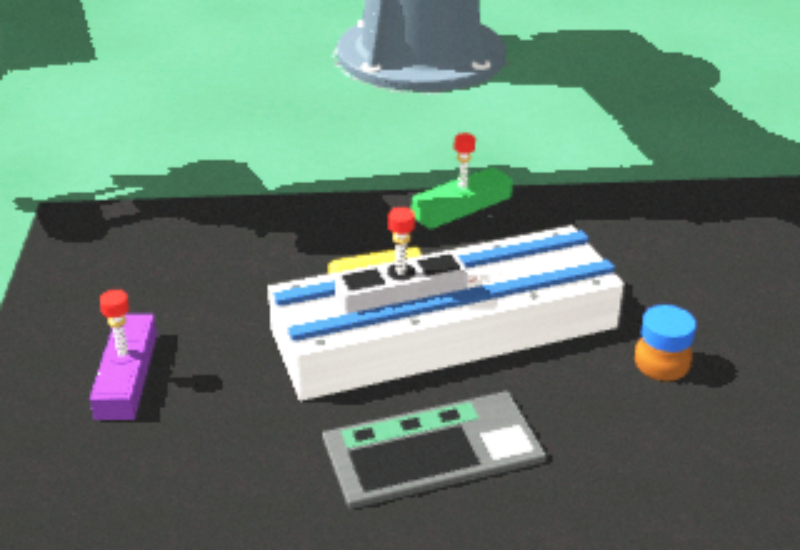

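View pics/t1c.png

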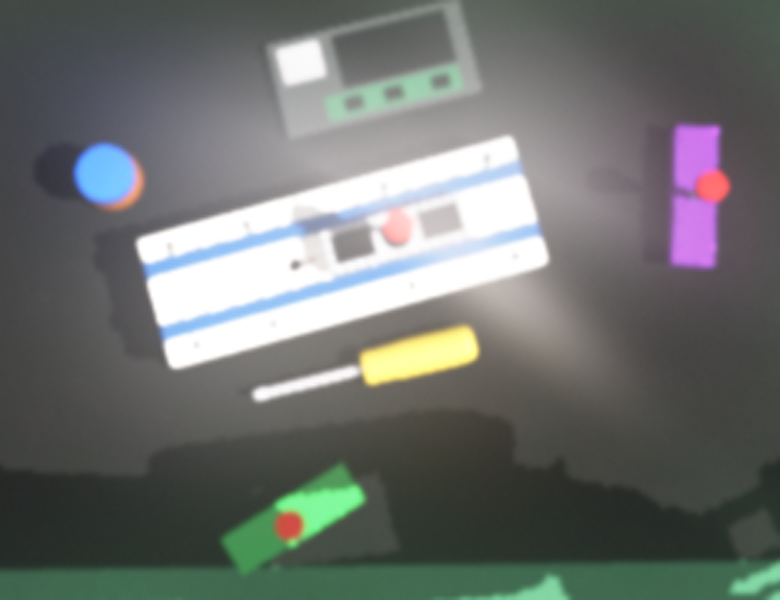

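The pictures show three gauges: steel on the block (scene 282,231; top 290,208), green (scene 303,198) and purple (scene 169,265). I choose the steel one, because it stands between the fences. The bore shows at top pixel (258,218). Next I rectify the block top for a precise measurement and a close check of that choice.

```bash
cat > h.py <<'E'
import cv2,numpy as np
def ray(p,uv,z):
    uv=np.atleast_2d(uv);d=np.c_[(uv[:,0]-p["cx"])/p["fx"],(uv[:,1]-p["cy"])/p["fy"],np.ones(len(uv))]@p["R"]
    o=-p["R"].T@p["t"];return o+d*((z-o[2])/d[:,2])[:,None]
def proj(p,X):
    c=np.atleast_2d(X)@p["R"].T+p["t"];return np.c_[c[:,0]/c[:,2]*p["fx"]+p["cx"],c[:,1]/c[:,2]*p["fy"]+p["cy"]]
def rect(p,C,ey,z,hy=150,hx=50,s=2.5):
    # image: columns = block y (mm*s), rows = block x downward
    ex=np.array([ey[1],-ey[0]]);q=np.array([[-hy,-hx],[hy,-hx],[hy,hx],[-hy,hx]],float)
    W=np.c_[C+q[:,:1]/1e3*ey+q[:,1:]/1e3*ex,np.full(4,z)]
    H=cv2.getPerspectiveTransform(proj(p,W).astype(np.float32),((q+[hy,hx])*s).astype(np.float32))
    return cv2.warpPerspective(p["pixels"],H,(int(2*hy*s),int(2*hx*s)),flags=cv2.INTER_CUBIC)
E
cat > fit.py <<'E'
from rig import *
from h import *
def fences(p):
    hsv=cv2.cvtColor(p["pixels"],cv2.COLOR_RGB2HSV)
    m=cv2.inRange(hsv,(98,90,90),(120,255,255));v,u=np.nonzero(m)
    P=ray(p,np.c_[u,v],0.051)[:,:2]
    ey=np.array([-.26,.966]);
    for a in [None]:
        ok=np.linalg.norm(P-[.545,-.03],axis=1)<.15;P=P[ok]
    for i in range(5):
        ey/=np.linalg.norm(ey);ex=np.array([ey[1],-ey[0]])
        r=(P-[.545,-.03])@np.c_[ex,ey]
        k=np.abs(np.abs(r[:,0])-.0225)<.012;side=np.sign(r[:,0])
        A=np.c_[side>0,side<0,r[:,1]].astype(float)[k];c=np.linalg.lstsq(A,r[k,0],rcond=None)[0]
        ey=ey+ex*c[2]
    L=[np.percentile(r[k&(side==s),1],[.5,99.5]) for s in(1,-1)]
    L=np.array(L);C=np.array([.545,-.03])+ex*(c[0]+c[1])/2+ey*L.mean()
    return C,ey/np.linalg.norm(ey),c,L
if __name__=="__main__":
    rows=[]
    for n in("top","scene"):
        p=capture(n);C,ey,c,L=fences(p);print(n,C,ey,np.degrees(np.arctan2(-ey[0],ey[1])),c,L)
        for z in(.045,.067): rows.append(rect(p,C,ey,z,hx=30))
    cv2.imwrite("pics/rect.png",np.vstack(rows)[:,:,::-1])
E
python3 fit.py
```

```text
top [0.52387862 0.03499923] [-0.25932654  0.9657897 ] 15.030105279737477 [ 1.89195065e-02 -2.60050820e-02  1.22124533e-15] [[ 0.02901457  0.13580121]
 [-0.02673942  0.13493532]]
scene [ 0.54769552 -0.02916371] [-0.26000046  0.96560849] 15.070089639009598 [ 2.51310294e-02 -1.94905268e-02 -2.02199368e-14] [[-0.13308114  0.13340003]
 [-0.1336265   0.13373437]]
```

View pics/rect.png

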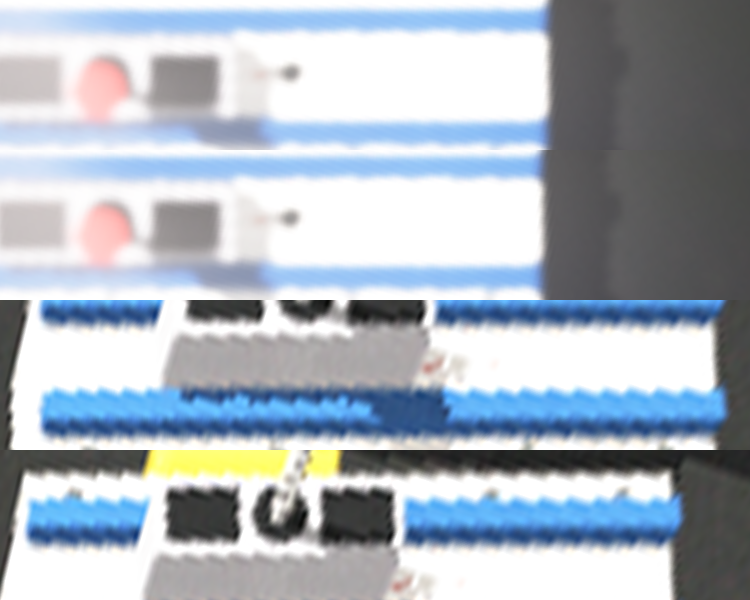

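The close crop confirms the steel gauge between the fences: pads and hole centred near column 281 in the bottom strip. The bore with its scribed lines is at (290,72) in the first strip. That puts the gauge centre at about -38 mm and the bore at about +35 mm along the block. The plan is to push the -y end face with closed fingers.

Request:
jog_arm --rows "0 0.926 -0.52 0.09 0 0 -0.898;0 0.926 -0.52 0.09 0 0 -0.898;0 0.926 -0.52 0.09 0 0 -0.898;0 0.926 -0.52 0.09 0 0 -0.898;0 0.926 -0.52 0.09 0 0 -0.898;0 0.926 -0.52 0.09 0 0 -0.898;0 0.926 -0.52 0.09 0 0 -0.898;0 0.926 -0.52 0.09 0 0 -0.898;0 0.926 -0.52 0.09 0 0 -0.898;0 0.926 -0.52 0.09 0 0 -0.898;0 0.926 -0.52 0.09 0 0 -0.898;0 0.926 -0.52 0.09 0 0 -0.898;0 0.926 -0.52 0.09 0 0 -0.898;0 0.926 -0.52 0.09 0 0 -0.898;0 0.926 -0.52 0.09 0 0 -0.898;0 0.926 -0.52 0.09 0 0 -0.898"

```text
time_s: 2.33
position: [0.5716, -0.1436, 0.1995]
tcp_rot: [[0.429, 0.903, -0.001], [0.903, -0.429, -0.0], [-0.001, -0.0, -1.0]]
force: [-0.6, 0.2, -0.2]
opening: 0.009
grasp_force: 0.0
```

Request:
jog_arm --rows "0 0 0 0 0 0 -0.898;0 0 0 0 0 0 -0.898;0 0 0 0 0 0 -0.898;0 0 0 0 0 0 -0.898;0 0 0 0 0 0 -0.898;0 0 0 0 0 0 -0.898;0 0 0 0 0 0 -0.898;0 0 0 0 0 0 -0.898"

```text
time_s: 3.0
position: [0.5712, -0.145, 0.1998]
tcp_rot: [[-0.254, 0.967, 0.0], [0.967, 0.254, -0.0], [-0.0, -0.0, -1.0]]
force: [1.0, -1.1, -0.5]
opening: 0.01
grasp_force: 0.0
```

```bash
cat > go.py <<'E'
import sys
from rig import bot
import numpy as np
C=np.array([.5415,-.0305]);ey=np.array([-.2597,.9657]);ex=np.array([ey[1],-ey[0]])
s=bot.read_state();P=s["position"];R=s["tcp_rot"]
print("t",round(s["time_s"],2),"blk x,y mm",np.round((P[:2]-C)@np.c_[ex,ey]*1e3,2),"tipz",round((P[2]-.022)*1e3,2),"F",np.round(s["force"],2),"yaw",np.degrees(np.arctan2(R[1,0],R[0,0])).round(2),"open",round(s["opening"],2))
if len(sys.argv)>1:
    x,y,tz=[float(a)/1e3 for a in sys.argv[1:4]]
    T=np.r_[C+x*ex+y*ey,tz+.022];print("rows shift",np.round(R.T@(T-P)/.5,4))
E
python3 go.py 0 -117 56
```

```text
t 3.0 blk x,y mm [  -1.04 -118.27] tipz 177.79 F [ 0.98 -1.12 -0.53] yaw 104.72 open 0.01
rows shift [0.0026 0.0021 0.2436]
```

Request:
jog_arm --rows "0 0 0.002 0.06 0 0 0;0 0 0.002 0.12 0 0 0;0 0 0.002 0.18 0 0 0;0 0 0.002 0.22 0 0 0;0 0 0.002 0.235 0 0 0;0 0 0.002 0.243 0 0 0;0 0 0.002 0.243 0 0 0;0 0 0.002 0.243 0 0 0"

```text
time_s: 3.67
position: [0.5736, -0.1438, 0.0791]
tcp_rot: [[-0.258, 0.966, 0.002], [0.966, 0.258, -0.001], [-0.001, 0.002, -1.0]]
force: [0.2, 0.0, 0.6]
opening: 0.007
grasp_force: 0.0
```

```bash
python3 go.py 0 -100 56
python3 - <<'E'
from rig import *
import cv2
p=capture("scene");cv2.imwrite("pics/s2.png",cv2.resize(p["pixels"][140:310,180:400,::-1],(780,600),interpolation=cv2.INTER_CUBIC))
E
```

```text
t 3.67 blk x,y mm [   1.62 -117.75] tipz 57.13 F [0.24 0.04 0.55] yaw 104.94 open 0.01
rows shift [ 0.0355 -0.0033  0.0022]
```

View pics/s2.png

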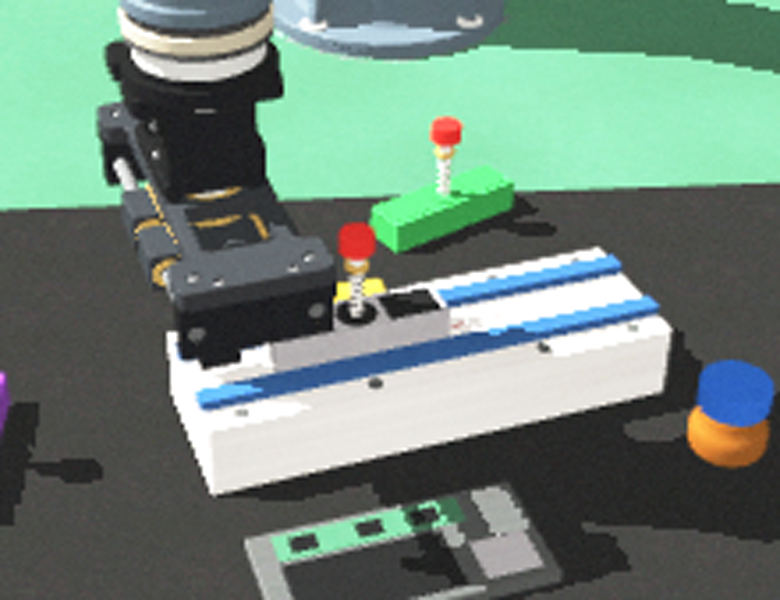

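Request:
jog_arm --rows "0 0.012 -0.003 0.001 0 0 0;0 0.024 -0.003 0.001 0 0 0;0 0.034 -0.003 0.001 0 0 0;0 0.044 -0.003 0.001 0 0 0;0 0.054 -0.003 0.001 0 0 0;0 0.064 -0.003 0.001 0 0 0;0 0.074 -0.003 0.001 0 0 0;0 0.084 -0.003 0.001 0 0 0;0 0.094 -0.003 0.001 0 0 0;0 0.104 -0.003 0.001 0 0 0;0 0.114 -0.003 0.001 0 0 0;0 0.124 -0.003 0.001 0 0 0;0 0.134 -0.003 0.001 0 0 0;0 0.144 -0.003 0.001 0 0 0;0 0.152 -0.003 0.001 0 0 0;0 0.158 -0.003 0.001 0 0 0;0 0.163 -0.003 0.001 0 0 0;0 0.166 -0.003 0.001 0 0 0;0 0.168 -0.003 0.001 0 0 0;0 0.168 -0.003 0.001 0 0 0"

```text
time_s: 5.38
position: [0.5507, -0.0627, 0.0782]
tcp_rot: [[-0.259, 0.966, 0.003], [0.966, 0.259, -0.001], [-0.002, 0.002, -1.0]]
force: [2.4, -4.7, 4.4]
opening: 0.002
grasp_force: 2.4
```

```bash
python3 go.py
python3 - <<'E'
from rig import *
from h import *
C=np.array([.5415,-.0305]);ey=np.array([-.2597,.9657]);ex=np.array([ey[1],-ey[0]])
R=[]
for n in("top","scene"):
    p=capture(n)
    for l in ("gauge_mid","cap_top","bore"):
        for d in spot_point(l,p)[:3]:
            X=np.array(d["point"]);b=(X[:2]-C)@np.c_[ex,ey]*1e3
            if abs(b[0])<20: print(n,l,round(d["conf"],2),b.round(1),X[2].round(3))
    R+=[rect(p,C,ey,z,hy=135,hx=30,s=2.9) for z in((.067,)if n=="scene" else(.045,.067))]
cv2.imwrite("pics/r3.png",np.vstack(R)[:,:,::-1])
E
```

```text
t 5.38 blk x,y mm [  0.51 -33.47] tipz 56.2 F [ 2.37 -4.68  4.37] yaw 105.0 open 0.0
top gauge_mid 0.63 [-1.8 31.8] 0.058
```

View pics/r3.png

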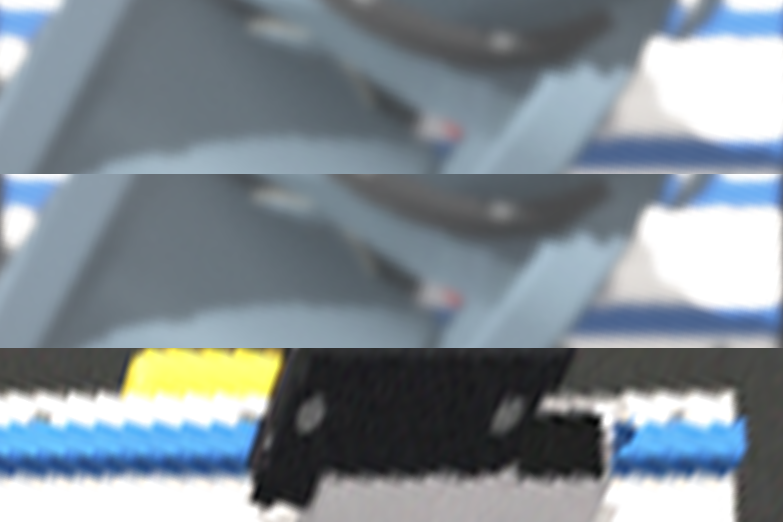

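Request:
jog_arm --rows "0 0.004 -0.001 0 0 0 0;0 0.008 -0.001 0 0 0 0;0 0.011 -0.001 0 0 0 0;0 0.013 -0.001 0 0 0 0;0 0.014 -0.001 0 0 0 0;0 0.014 -0.001 0 0 0 0"

```text
time_s: 6.28
position: [0.5478, -0.056, 0.0778]
tcp_rot: [[-0.259, 0.966, 0.001], [0.966, 0.259, -0.001], [-0.001, 0.001, -1.0]]
force: [1.9, -4.9, 4.1]
opening: 0.005
grasp_force: 2.5
```

```bash
python3 go.py
```

```text
t 6.28 blk x,y mm [ -0.51 -26.28] tipz 55.8 F [ 1.86 -4.94  4.08] yaw 104.98 open 0.0
```

Request:
jog_arm --rows "0 -0.01 0 0 0 0 0;0 -0.04 0 0 0 0 0;0 -0.1 0 -0.04 0 0 0;0 -0.18 0 -0.1 0 0 0;0 -0.26 0 -0.16 0 0 0;0 -0.34 0 -0.2 0 0 0;0 -0.4 0 -0.24 0 0 0;0 -0.46 0 -0.24 0 0 0;0 -0.5 0 -0.24 0 0 0;0 -0.5 0 -0.24 0 0 0"

```text
time_s: 7.12
position: [0.6124, -0.3033, 0.1976]
tcp_rot: [[-0.254, 0.967, 0.002], [0.967, 0.254, -0.002], [-0.003, 0.001, -1.0]]
force: [0.2, 0.1, 0.8]
opening: 0.004
grasp_force: 0.0
```

```bash
python3 go.py
python3 - <<'E'
from rig import *
from h import *
C=np.array([.5415,-.0305]);ey=np.array([-.2597,.9657]);ex=np.array([ey[1],-ey[0]])
R=[]
for n in("top","scene"):
    p=capture(n);np.savez(f"{n}4.npz",**p)
    for l in ("gauge_mid","cap_top","rod_tip","block"):
        for d in spot_point(l,p)[:3]:
            X=np.array(d["point"]);b=(X[:2]-C)@np.c_[ex,ey]*1e3
            if abs(b[0])<20: print(n,l,round(d["conf"],2),b.round(1),X[2].round(3))
    R+=[rect(p,C,ey,z,hy=140,hx=26,s=2.8) for z in(.051,.067)]
cv2.imwrite("pics/r4.png",np.vstack(R)[:,:,::-1])
E
```

```text
t 7.12 blk x,y mm [  -2.35 -281.9 ] tipz 175.61 F [0.25 0.06 0.79] yaw 104.7 open 0.0
top gauge_mid 0.76 [-3.2 39.3] 0.058
top cap_top 0.61 [-2.2 32.3] 0.119
top rod_tip 0.63 [-1.4 37.1] 0.044
top block 0.73 [ 2.1 -3.4] -0.0
scene gauge_mid 0.85 [ 1.4 40.6] 0.059
scene cap_top 0.4 [-3.3 38.3] 0.119
scene rod_tip 0.63 [-1.4 37.3] 0.046
scene block 0.71 [-4.4 -1.9] -0.002
```

View pics/r4.png

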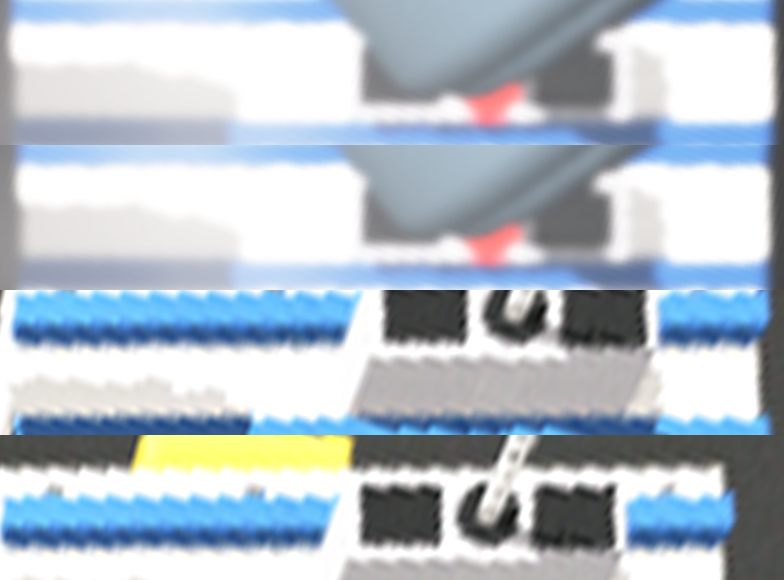

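Pads give the gauge centre at about 34 mm in both views (top 486/2.8, scene 488/2.8), against a bore at 33.7 to 35 mm. It is within tolerance, so I go above the cap.

Request:
jog_arm --rows "0 0.08 0.004 0 0 0 0;0 0.16 0.004 0 0 0 0;0 0.24 0.004 0 0 0 0;0 0.32 0.004 0 0 0 0;0 0.4 0.004 0 0 0 0;0 0.48 0.004 0 0 0 0;0 0.55 0.004 0 0 0 0;0 0.6 0.004 0.03 0 0 0;0 0.632 0.004 0.06 0 0 0;0 0.632 0.004 0.08 0 0 0;0 0.632 0.004 0.09 0 0 0;0 0.632 0.004 0.09 0 0 0;0 0.632 0.004 0.09 0 0 0"

```text
time_s: 8.7
position: [0.5331, 0.0074, 0.1527]
tcp_rot: [[-0.258, 0.966, 0.001], [0.966, 0.258, -0.0], [-0.001, 0.001, -1.0]]
force: [0.3, 0.4, -0.3]
opening: 0.004
grasp_force: 0.0
```

```bash
python3 go.py -0.5 34 123
```

```text
t 8.7 blk x,y mm [ 1.77 38.79] tipz 130.65 F [ 0.34  0.43 -0.28] yaw 104.93 open 0.0
rows shift [-0.0096 -0.0045  0.0153]
```

Request:
jog_arm --rows "0 -0.0096 -0.0045 0.006 0 0 0;0 -0.0096 -0.0045 0.012 0 0 0;0 -0.0096 -0.0045 0.015 0 0 0;0 -0.0096 -0.0045 0.015 0 0 0;0 -0.0096 -0.0045 0.015 0 0 0"

```text
time_s: 9.12
position: [0.5313, 0.0029, 0.145]
tcp_rot: [[-0.258, 0.966, -0.0], [0.966, 0.258, 0.0], [0.0, -0.0, -1.0]]
force: [0.1, 0.2, -0.7]
opening: 0.008
grasp_force: 0.0
```

```bash
python3 go.py -0.5 34 118;for i in 1 2 3; do python3 -c "
from rig import *;capture('top');print(bot.read_state()['force'].round(2))";done;python3 go.py -0.5 34 118
```

```text
t 9.12 blk x,y mm [-1.14 34.94] tipz 123.03 F [ 0.14  0.24 -0.69] yaw 104.95 open 0.01
rows shift [-0.0019  0.0013  0.0101]
[-0.74 -0.67 -0.39]
[ 0.93 -0.96 -0.26]
[-0.51 -0.19 -0.12]
t 9.27 blk x,y mm [-0.98 35.18] tipz 123.19 F [-0.51 -0.19 -0.12] yaw 104.98 open 0.01
rows shift [-0.0024  0.001   0.0104]
```

Request:
jog_arm --rows "0 0 0 0.002 0 0 0;0 0 0 0.004 0 0 0;0 0 0 0.006 0 0 0;0 0 0 0.008 0 0 0;0 0 0 0.01 0 0 0;0 0 0 0.012 0 0 0;0 0 0 0.012 0 0 0"

```text
time_s: 9.85
position: [0.5314, 0.0033, 0.139]
tcp_rot: [[-0.259, 0.966, 0.0], [0.966, 0.259, 0.0], [-0.0, 0.0, -1.0]]
force: [0.2, -0.1, 1.5]
opening: 0.007
grasp_force: 0.9
```

```bash
python3 go.py
```

```text
t 9.85 blk x,y mm [-0.94 35.25] tipz 116.99 F [ 0.17 -0.12  1.54] yaw 104.98 open 0.01
```

Request:
jog_arm --rows "0 0 0 0.002 0 0 0;0 0 0 0.004 0 0 0;0 0 0 0.004 0 0 0"

```text
time_s: 10.1
position: [0.5314, 0.0033, 0.1369]
tcp_rot: [[-0.259, 0.966, 0.0], [0.966, 0.259, 0.0], [0.0, 0.0, -1.0]]
force: [0.3, 1.9, 2.4]
opening: 0.002
grasp_force: 1.0
```

Request:
jog_arm --rows "0 0 0 0.001 0 0 0;0 0 0 0.002 0 0 0;0 0 0 0.002 0 0 0"

```text
time_s: 10.35
position: [0.5314, 0.0033, 0.136]
tcp_rot: [[-0.259, 0.966, 0.0], [0.966, 0.259, 0.0], [0.0, 0.0, -1.0]]
force: [0.1, 1.1, 2.1]
opening: 0.007
grasp_force: 1.0
```

```bash
python3 go.py
```

```text
t 10.35 blk x,y mm [-0.98 35.28] tipz 113.98 F [0.1  1.1  2.08] yaw 104.99 open 0.01
```

Request:
jog_arm --rows "0 0 0 0.002 0 0 0;0 0 0 0.004 0 0 0;0 0 0 0.004 0 0 0"

```text
time_s: 10.6
position: [0.5314, 0.0033, 0.1339]
tcp_rot: [[-0.259, 0.966, 0.0], [0.966, 0.259, 0.0], [-0.0, 0.0, -1.0]]
force: [0.8, 0.2, 2.5]
opening: 0.008
grasp_force: 1.0
```

Request:
jog_arm --rows "0 0 0 0.002 0 0 0;0 0 0 0.004 0 0 0;0 0 0 0.004 0 0 0"

```text
time_s: 10.85
position: [0.5314, 0.0033, 0.1319]
tcp_rot: [[-0.259, 0.966, 0.0], [0.966, 0.259, 0.0], [-0.0, 0.0, -1.0]]
force: [0.2, 0.8, 1.8]
opening: 0.001
grasp_force: 0.9
```

Request:
jog_arm --rows "0 0 0 0.002 0 0 0;0 0 0 0.004 0 0 0;0 0 0 0.004 0 0 0"

```text
time_s: 11.1
position: [0.5314, 0.0033, 0.1299]
tcp_rot: [[-0.259, 0.966, 0.0], [0.966, 0.259, 0.0], [0.0, 0.0, -1.0]]
force: [0.9, 1.0, 2.1]
opening: 0.006
grasp_force: 0.9
```

Request:
jog_arm --rows "0 0 0 0.002 0 0 0;0 0 0 0.004 0 0 0;0 0 0 0.004 0 0 0"

```text
time_s: 11.35
position: [0.5314, 0.0033, 0.1279]
tcp_rot: [[-0.259, 0.966, 0.0], [0.966, 0.259, 0.0], [0.0, 0.0, -1.0]]
force: [0.6, 0.8, 1.6]
opening: 0.008
grasp_force: 0.9
```

Request:
jog_arm --rows "0 0 0 0.002 0 0 0;0 0 0 0.004 0 0 0;0 0 0 0.004 0 0 0"

```text
time_s: 11.6
position: [0.5314, 0.0033, 0.1259]
tcp_rot: [[-0.259, 0.966, 0.0], [0.966, 0.259, -0.0], [-0.0, 0.0, -1.0]]
force: [0.4, 0.1, 1.9]
opening: 0.004
grasp_force: 0.9
```

Request:
jog_arm --rows "0 0 0 0.002 0 0 0;0 0 0 0.004 0 0 0;0 0 0 0.004 0 0 0"

```text
time_s: 11.85
position: [0.5314, 0.0033, 0.1239]
tcp_rot: [[-0.259, 0.966, 0.0], [0.966, 0.259, 0.0], [-0.0, 0.0, -1.0]]
force: [1.3, 1.2, 2.3]
opening: 0.007
grasp_force: 0.9
```

Request:
jog_arm --rows "0 0 0 0.002 0 0 0;0 0 0 0.004 0 0 0;0 0 0 0.004 0 0 0"

```text
time_s: 12.1
position: [0.5314, 0.0033, 0.1219]
tcp_rot: [[-0.259, 0.966, 0.0], [0.966, 0.259, 0.0], [-0.0, 0.0, -1.0]]
force: [0.8, 0.9, 1.7]
opening: 0.004
grasp_force: 0.9
```

Request:
jog_arm --rows "0 0 0 0.002 0 0 0;0 0 0 0.004 0 0 0;0 0 0 0.004 0 0 0"

```text
time_s: 12.35
position: [0.5314, 0.0033, 0.1199]
tcp_rot: [[-0.259, 0.966, 0.0], [0.966, 0.259, 0.0], [-0.0, 0.0, -1.0]]
force: [0.6, 0.6, 2.5]
opening: 0.005
grasp_force: 0.9
```

Request:
jog_arm --rows "0 0 0 0.002 0 0 0;0 0 0 0.004 0 0 0;0 0 0 0.004 0 0 0"

```text
time_s: 12.6
position: [0.5314, 0.0033, 0.1179]
tcp_rot: [[-0.259, 0.966, 0.0], [0.966, 0.259, 0.0], [-0.0, 0.0, -1.0]]
force: [1.2, 0.4, 1.7]
opening: 0.006
grasp_force: 0.9
```

Request:
jog_arm --rows "0 0 0 0.002 0 0 0;0 0 0 0.004 0 0 0;0 0 0 0.004 0 0 0"

```text
time_s: 12.85
position: [0.5313, 0.0033, 0.1159]
tcp_rot: [[-0.259, 0.966, 0.0], [0.966, 0.259, 0.0], [0.0, 0.0, -1.0]]
force: [0.7, 0.8, 1.5]
opening: 0.003
grasp_force: 0.9
```

Request:
jog_arm --rows "0 0 0 0.002 0 0 0;0 0 0 0.004 0 0 0;0 0 0 0.004 0 0 0"

```text
time_s: 13.1
position: [0.5314, 0.0033, 0.1141]
tcp_rot: [[-0.259, 0.966, 0.0], [0.966, 0.259, -0.0], [-0.0, 0.0, -1.0]]
force: [0.9, 1.7, 3.5]
opening: 0.004
grasp_force: 2.0
```

Request:
jog_arm --rows "0 0 0 0.002 0 0 0;0 0 0 0.004 0 0 0;0 0 0 0.004 0 0 0"

```text
time_s: 13.35
position: [0.5314, 0.0033, 0.1123]
tcp_rot: [[-0.259, 0.966, 0.0], [0.966, 0.259, -0.0], [-0.0, 0.0, -1.0]]
force: [1.1, 1.6, 7.0]
opening: 0.001
grasp_force: 3.3
```

The rod has bottomed out. I average the force while holding.

Run:
```python
from rig import *
import numpy as np
f=[]
for i in range(12):
    capture('top');s=bot.read_state();f.append([s['force'][2],s['grasp_force'],s['position'][2]*1e3])
print(np.mean(f,0),np.std(f,0),s['time_s'])
```

```text
[  6.5823634    3.20485339 112.47455798] [0.59688705 0.02024871 0.0296119 ] 13.95
```

Request:
jog_arm --rows "0 0 0 -0.001 0 0 0;0 0 0 -0.001 0 0 0;0 0 0 -0.001 0 0 0;0 0 0 -0.001 0 0 0;0 0 0 -0.001 0 0 0;0 0 0 -0.001 0 0 0;0 0 0 -0.001 0 0 0;0 0 0 -0.001 0 0 0;0 0 0 -0.001 0 0 0;0 0 0 -0.001 0 0 0;0 0 0 -0.001 0 0 0;0 0 0 -0.001 0 0 0;0 0 0 -0.001 0 0 0;0 0 0 -0.001 0 0 0;0 0 0 -0.001 0 0 0;0 0 0 -0.001 0 0 0;0 0 0 -0.001 0 0 0;0 0 0 -0.001 0 0 0"

```text
time_s: 15.45
position: [0.5314, 0.0033, 0.1129]
tcp_rot: [[-0.259, 0.966, 0.0], [0.966, 0.259, -0.0], [-0.0, 0.0, -1.0]]
force: [-0.1, 0.9, 5.7]
opening: 0.009
grasp_force: 2.9
```

Run:
```python
from rig import *
import numpy as np
f=[]
for i in range(24):
    capture('top');s=bot.read_state();f.append([s['force'][2],s['grasp_force'],s['position'][2]*1e3])
print(np.mean(f,0),np.std(f,0),s['time_s'])
```

```text
[  5.90454299   2.8840769  112.90713756] [4.51132129e-01 7.48501336e-05 1.19967007e-02] 16.65
```

Held about 2.7 s at roughly 6 N. Now I let go straight up and retreat.

Request:
jog_arm --rows "0 0 0 -0.002 0 0 0;0 0 0 -0.004 0 0 0;0 0 0 -0.006 0 0 0;0 0 0 -0.009 0 0 0;0 0 0 -0.014 0 0 0;0 0 0 -0.03 0 0 0;0 0 0 -0.07 0 0 0;0 0 0 -0.13 0 0 0;0 0 0 -0.18 0 0 0;0 -0.08 0 -0.18 0 0 0;0 -0.16 0 -0.18 0 0 0;0 -0.24 0 -0.18 0 0 0;0 -0.32 0 -0.18 0 0 0;0 -0.4 0 -0.18 0 0 0;0 -0.48 0 -0.18 0 0 0;0 -0.56 0 -0.18 0 0 0;0 -0.6 0 -0.18 0 0 0;0 -0.6 0 -0.18 0 0 0"

```text
time_s: 18.15
position: [0.6095, -0.2924, 0.2026]
tcp_rot: [[-0.254, 0.967, 0.002], [0.967, 0.254, -0.003], [-0.004, 0.001, -1.0]]
force: [0.8, -0.4, -0.8]
opening: 0.005
grasp_force: 0.0
```

```bash
python3 go.py
python3 - <<'E'
from rig import *
import cv2
p=capture("scene");cv2.imwrite("pics/s5.png",cv2.resize(p["pixels"][140:330,160:420,::-1],(780,570),interpolation=cv2.INTER_CUBIC))
E
```

```text
t 18.15 blk x,y mm [  -2.37 -270.52] tipz 180.62 F [ 0.8  -0.43 -0.84] yaw 104.72 open 0.01
```

View pics/s5.png

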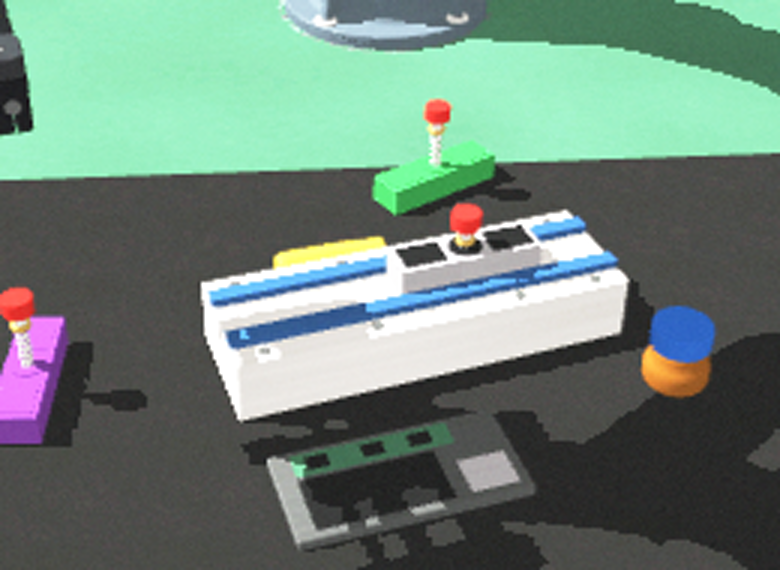

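The picture shows the gauge standing between the fences with its cap low, at about (465,220), so the rod is still down. The bystanders have not moved and the robot is clear of everything.

```bash
python3 -c "
from rig import bot;print(bot.hand_in())"
```

```text
the job is handed in; nothing more can be done
None
```

The job is handed in: I slid the gauge over the bore, pressed until the rod bottomed out (by my estimate 25 mm deep), held the cap about half-way in (roughly 6 N) for about 2.7 s, then let go; the final picture shows the rod still down and the phone, jar and screwdriver in place.

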